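Load the sample mill and shut its sliding guard

TASK

Stand the closed steel sample pot upright in the ring-shaped seat of the green bench mill, then push the mill's sliding guard shut over it until its catch clicks and holds the guard by itself. The guard must be pushed firmly enough to click but gently, never rammed into its stop; leave the other things on the bench where they are.

Things in the scene. Friction and masses are not known exactly. Their poses are not given: they have to be found in the camera images.
- pot: Closed steel sample pot: upright cylinder, 44 mm diameter, 72 mm tall, a dark groove under its lid 52 mm up, 0.25 to 0.5 kg. Origin at the centre of its underside, z up. It stands on the bench.
- seat_floor (a point): Centre of the floor of the mill's pot seat, level with the mill's deck (60 mm above the bench). The seat is a dark steel ring on the deck, 51 mm inner diameter, 68 mm outer, 12 mm high. Its axes are those of mill.
- mill: Green bench mill, fixed. Origin on the bench under the casing; its +y axis points to the finned motor at one end, x across, z up. Casing 190 mm (x) by 390 mm (y from -200 to +190 mm); flat steel deck 60 mm above the bench. Pot seat at y = -80 mm. Motor from y = 190 to 305 mm, 102 mm tall. The guard slides along y; pushing it towards -y shuts it.
- push_face (a point): Middle of the flat outer face (motor side) of the guard's upright metal end wall: push here, to the mill's -y. 45 mm above the deck, 105 mm above the bench; axes as mill. The guard is a clear hood with metal edges, 120 mm wide (x), 115 mm long (y), top 150 mm above the bench, open towards the catch so that it passes over the pot. No handle, too wide to grip; the deck behind the wall is free.
- guard (a joint): Opening of the guard in m along the mill's +y: 0.105 to 0.15 at the start, near 0 when shut. The catch is adjustable, so the opening at which the guard is home is anywhere from -0.022 to +0.018 and cannot be seen: feel for it. Drag about 2 N (up to 4) on the way. If let go before the click it springs back, 5 mm or less. Guard and stop bear 20 N of push, no more.
- housing_top (a point): Middle of the top of the green catch housing at the mill's -y end, 160 mm above the bench; 150 mm (x) by 56 mm (y), its dark mouth at y = -142 mm, which the shut guard meets or enters. Hides catch, stop and interlock pin. From 7 mm before home the spring catch resists with up to 13 N in all, lets go about 2 mm before home and draws the guard home; there the stop resists, rising 8 to 12 N per mm.
- interlock (a joint): Interlock pin hidden in the catch housing, in m: 0 while the guard is not home, 0.004 to 0.005 when the guard is home and caught.
- beaker: Empty glass beaker, 68 mm diameter, 78 mm tall, standing on the bench; origin at the centre of its underside. To be left alone.
- reagent_bottle: Small amber glass bottle with black cap, 40 mm diameter, 85 mm tall, standing on the bench; origin at the centre of its underside. To be left alone.
- flask: Small conical glass flask, 72 mm diameter, 98 mm tall, standing on the bench; origin at the centre of its underside. To be left alone.
- spatula: Hand spatula, 170 mm long, lying on the bench along its own x; origin at its middle on the underside. To be left alone.
Things that resemble listed ones, but are neither listed nor needed, are in the scene too. There is more than one size of the pot; the job needs the smallest.

How it is judged (in metres and radians):
On the way, in this order (a step that is already met when the one before it is completed fails the run):
1. the pot stands upright in the seat, released, with the guard still open (horizontal distance between pot and seat_floor below 0.006 m and z of pot in the frame of seat_floor below 0.004 m and angle between pot's own z axis and vertical below 0.1 rad and contact force between the fingers and pot below 0.1 N and value of joint guard above 0.06 m), for 0.2 s.
2. the guard is home and its catch has clicked (value of joint interlock above 0.003 m), for 0.2 s.
At the end, for the whole second after the job is handed in: The guard is caught: the interlock pin is pressed by more than 3 mm with nothing touching the guard (opening under 40 mm); the pot stands at rest in the seat, within 6 mm of its centre, its foot within 4 mm of the seat floor and upright within 0.1 rad (value of joint interlock above 0.003 m and value of joint guard below 0.04 m and horizontal distance between pot and seat_floor below 0.006 m and z of pot in the frame of seat_floor below 0.004 m and angle between pot's own z axis and vertical below 0.1 rad and linear speed of pot below 0.02 m/s).
It fails at once if the guard pushed with more than 20 N (contact force between any of the fingers, the arm and guard above 20 N).
It fails at once if another thing on the bench moved by more than 30 mm or tipped (distance of any of beaker, reagent_bottle, flask, spatula from where it was at the start of the episode above 0.03 m or angle between any of beaker, reagent_bottle, flask's own z axis and vertical above 0.5 rad).
It also fails if it takes over 69 s, if anything falls off the work surface, if the arm or the gripper's body presses on something with over 40 N, if the wrist force passes 120 N, or if a joint passes its speed limit or range.

ROBOT

A 6-joint arm with a two-finger parallel gripper is mounted at the origin on the work surface. World frame = base frame: x ahead of the robot, y to its left, z up, the work surface at z = 0. Lengths are in mm, angles in degrees, forces in N, time in s.
With the tool pointing down it reaches from about 350 to 850 mm from the base axis. Payload 8.1 kg.
Tool frame: the origin (TCP) lies at the very end of the fingers, on their centre line; the grasp point (between the pads) lies 19 mm behind it (r.grip_depth is the distance from the TCP to the grasp point, in mm); y points along the fingers, z is the direction in which the jaws open and shut, and the axes are right-handed (so a half turn about y gives the same grasp; the last joint's range is limited). The gripper opens to 85 mm and grips with 20 to 120 N. Pads are 22 mm wide; open, the fingers measure 114 mm over their backs; the gripper's body (76 mm by 85 mm) begins 54 mm behind the grasp point. The pads swing forward as they close: fully open they stand 13 mm farther back than shut.
Start: joints at [59.45, 7.471, 85.268, -0, 87.261, -4.893], TCP at [259.77, 540.855, 209.092] pointing down, gripper open.
Joint ranges: [-169.43, 169.43], [-51.17, 129.36], [1.28, 143.12], [-76.62, 256.62], [0, 156.53], [-152.29, 152.29]. Speed limits (degrees/s): [136.94, 136.94, 159.86, 180, 180, 180].

INTERFACE

Orientations are given as [roll, pitch, yaw] about the fixed x, y, z axes, in that order (R = Rz(yaw) Ry(pitch) Rx(roll)).
In Python, from bench import readout, eyes, r gives the robot as it stands. The module is installed in compiled form; this text tells all that it offers.
- The arm moves only by the tool move_arm, never from a script. Its argument "motion" is text: rows parted by semicolons, each of 6 numbers parted by spaces: the shift along the world's x, y, z in cm, then the turn, a rotation vector about the world's x, y, z in degrees. A call has 1 to 10 rows; each row is the pose to reach, as a shift and turn from the pose commanded when the call began; what a row does not reach only later rows make up. A row lasts 1/12 s, in which the tool goes at most 41.7 mm and 7.16 degrees, less where a joint would pass 70% of its speed; a pose out of reach is approached as far as the arm can. A call with a gripper value outside its range is refused whole. "fingers" is the finger opening in cm, from 0 to 8.54, set as the call begins (left out, the last holds). The fingers move at their own pace and stop on an object; "squeeze" is the grip in N (left out, the last holds). Time passes only in rows, so rows that repeat a pose let the fingers close. It gives the time, the measured TCP pose, the force and the opening at its end, in the units of the state.
- readout.sense(): the state, without advancing time (a new reading comes with each control period).
- eyes.snapshot(name): name is "side" or "top" or "wrist"; returns a dict with "image" (384x512x3 uint8, blue, green, red), "fx", "fy", "cx", "cy" (pixels), "world_to_cam" (4x4, takes a point from world to camera coordinates). Camera axes: x right, y down, z forward; pixel columns grow to the right and rows downward; lengths in mm; the calibration is good to about 2 mm. A picture is of the moment at which its call begins. There is no depth.
- r.hand_in(): hands the job in, once; it reports no verdict.
The state is a dict: "time": time; "joint_pos": joint angles; "qd": joint speeds; "joint_efforts": joint torques, N m; "tool_pos": TCP position; "tcp_rot": TCP orientation; "ft_force": force on the tool from outside, world axes, zero at the start; "wrist_torque": the same for the moment, N m; "finger_gap": finger opening in mm.
Only numpy, scipy, OpenCV 4.12 (cv2) and the standard library are available. Lean on these libraries where they do the work, as an engineer would, in place of code of your own. Each camera call takes 0.05 s, during which the arm holds its last target. There are 200 camera calls.

## Working session

There is one attempt and no reset: what is moved stays moved. The work goes in short steps, Python scripts to look and compute and a tool call to move; the robot and the scene stay as the last step left them, time stands still between calls to the robot, and variables do not carry over. Pictures are saved under pics/ and viewed, about 8 in all and at most 12, crops included, and the job is handed in when it is done.

Besides the shell and the picture viewer there is one more tool, called by a JSON object that holds its "method" and its "body", one argument or row to a line. move_arm: Moves the arm, as the interface text tells. Its arguments: {"type":"object","properties":{"motion":{"type":"string"},"fingers":{"type":"number"},"squeeze":{"type":"number"}},"required":["motion"]}

```bash
mkdir -p pics; cat > h.py <<'E'
from bench import readout, eyes, r
import numpy as np, cv2, json, pickle
def snap(n,f):
    s=eyes.snapshot(n); cv2.imwrite('pics/'+f+'.png',s['image']); pickle.dump(s,open('pics/'+f+'.pkl','wb')); return s
def ray(s,u,v):
    T=np.array(s['world_to_cam']);R=T[:3,:3];c=-R.T@T[:3,3]
    d=R.T@np.array([(u-s['cx'])/s['fx'],(v-s['cy'])/s['fy'],1]);return c,d/np.linalg.norm(d)
def atz(s,u,v,z):
    c,d=ray(s,u,v);return (c+d*(z-c[2])/d[2]).round(1)
def tri(*obs):
    A=np.zeros((3,3));b=np.zeros(3)
    for s,u,v in obs:
        c,d=ray(s,u,v);P=np.eye(3)-np.outer(d,d);A+=P;b+=P@c
    x=np.linalg.solve(A,b);return x.round(1),[round(float(np.linalg.norm((np.eye(3)-np.outer(d,d))@(x-c))),1) for c,d in [ray(*o) for o in obs]]
def proj(s,p):
    T=np.array(s['world_to_cam']);q=T[:3,:3]@np.array(p)+T[:3,3];return [round(s['fx']*q[0]/q[2]+s['cx'],1),round(s['fy']*q[1]/q[2]+s['cy'],1)]
def L(f): return pickle.load(open('pics/'+f+'.pkl','rb'))
E
python3 - <<'E'
from h import *
a=snap('top','t0');b=snap('side','s0');w=snap('wrist','w0')
for s in(a,b,w):print(s['fx'],ray(s,256,192))
m=np.hstack([cv2.resize(x['image'],None,fx=1.56,fy=1.56,interpolation=cv2.INTER_CUBIC) for x in (a,)])
cv2.imwrite('pics/t0b.png',m)
cv2.imwrite('pics/s0b.png',cv2.resize(b['image'],None,fx=1.56,fy=1.56))
print(readout.sense())
E
```

```text
413.1219991048727 (array([ 445.56290051, -160.56268677,  937.4727721 ]), array([ 0.09706169,  0.0126286 , -0.99519825]))
392.94590893783237 (array([ 277.12983782, -917.15182223,  656.39439614]), array([ 0.25653198,  0.78570089, -0.56290804]))
299.14707583547107 (array([194.75838044, 571.33676376, 371.84716664]), array([ 0.2740389 , -0.1191524 , -0.95430885]))
{'time': 0.15, 'joint_pos': array([ 5.94507611e+01,  7.50588441e+00,  8.53155403e+01,  1.48587809e-03,
        8.72608821e+01, -4.89327271e+00]), 'qd': array([ 0.07330903, -0.08873342, -0.26918567, -0.11984857,  0.07537707,
        0.04489919]), 'joint_efforts': array([ 1.26246665e-03, -5.70058107e+01, -5.01161456e+01, -1.54056625e-04,
        9.52027389e-03, -4.69631664e-05]), 'tool_pos': array([259.52153923, 540.46747116, 208.27227228]), 'tcp_rot': array([-9.00818802e+01,  8.49943233e-03, -2.56560443e+01]), 'ft_force': array([ 0.73722576,  0.70541171, -0.48272829]), 'wrist_torque': array([-0.0508268 , -0.00510385, -0.00741145]), 'finger_gap': 85.5968368525657}
```

View pics/t0b.png

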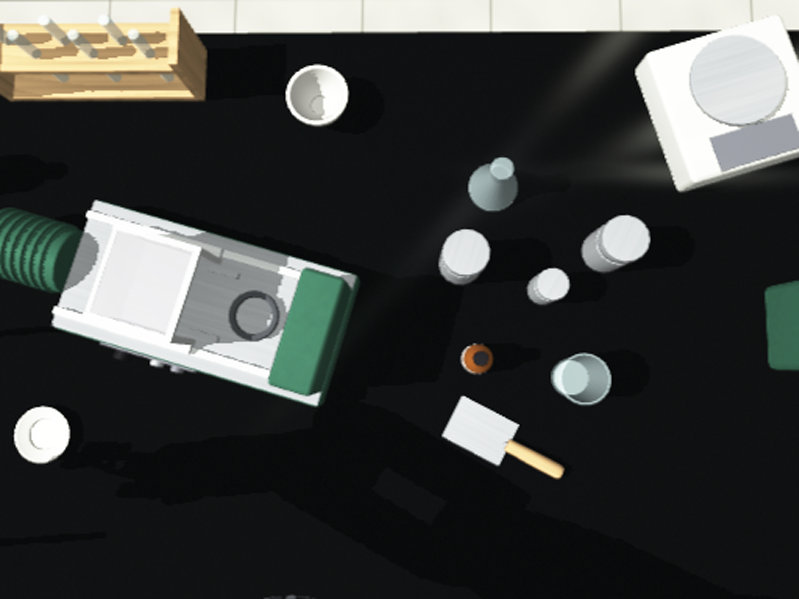

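View pics/s0b.png

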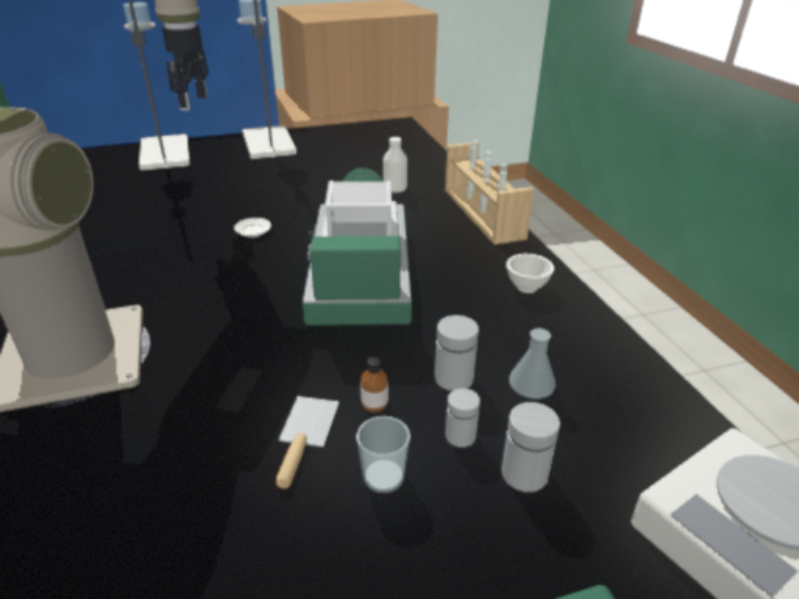

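Top view: the small pot's lid is at about (556,281), the ring seat at (255,315), the guard's housing-side frame at x≈190, and the motor at left. Side view: the small pot's lid is at (464,397) and the housing top spans (312–400, 240).

```bash
python3 - <<'E'
from h import *
a=L('t0');b=L('s0');k=1.5605
A=lambda u,v:(a,u/k,v/k)
B=lambda u,v:(b,u/k,v/k)
print('lid',tri(A(556,281),B(463,398)))
print('foot',atz(*B(462,436),0))
print('ring@72',atz(*A(255,315),72))
for z in(60,):
  for p in [(93,202),(358,275),(53,325),(318,405)]:print('casing',atz(*A(*p),z))
for p in [(302,268),(352,282),(270,384),(318,396)]:print('hous160',atz(*A(*p),160))
print('hous tri', tri(A(302,268),B(397,237)),tri(A(270,384),B(315,240)))
for p in [(112,222),(199,247),(87,315),(174,344)]:print('guard150',atz(*A(*p),150))
for n,u,v,z in [('flask',492,185,50),('bott',477,359,85),('beak',580,380,78),('bigA',464,250,100),('bigB',622,240,100)]:print(n,atz(*A(u,v),z))
def crop(s,x0,x1,y0,y1,f):
  return cv2.resize(s['image'][y0:y1,x0:x1],(400*1,300),interpolation=cv2.INTER_CUBIC)
m=np.vstack([np.hstack([crop(a,300,400,150,225,4),crop(b,250,350,225,300,4)]),np.hstack([crop(a,30,238,110,266,1),crop(b,190,270,110,170,1)])])
cv2.imwrite('pics/c1.png',m)
E
```

```text
lid (array([ 554.3, -358.6,   75.4]), [1.7, 1.7])
foot [ 556.8 -358.5    0. ]
ring@72 [507.9  45.7  72. ]
casing [666.5 282.5  60. ]
casing [564.8 -92.1  60. ]
casing [493.1 328.4  60. ]
casing [387.7 -40.6  60. ]
hous160 [559.5 -31.2 160. ]
hous160 [542.6 -92.7 160. ]
hous160 [418.7   4.1 160. ]
hous160 [405. -54. 160.]
hous tri (array([560.7, -29.9, 152. ]), [0.1, 0.1]) (array([421.6,   5.6, 149.4]), [3.4, 3.4])
guard150 [618.2 211.4 150. ]
guard150 [586.8 100.  150. ]
guard150 [500.9 236.3 150. ]
guard150 [465.9 126.1 150. ]
flask [ 694.6 -278.1   50. ]
bott [ 451. -252.   85.]
beak [ 424.7 -387.5   78. ]
bigA [ 593.2 -234.2  100. ]
bigB [ 607.3 -440.2  100. ]
```

View pics/c1.png

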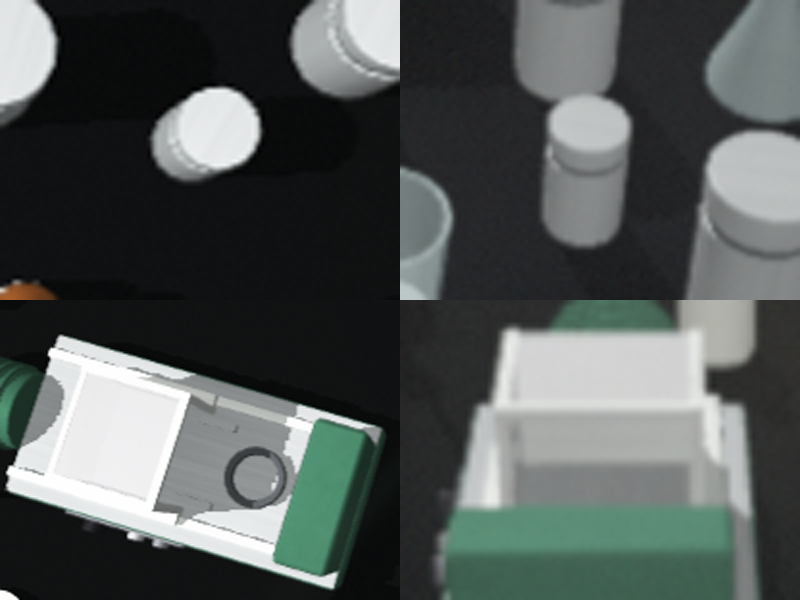

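Crop: the pot lid's centre is at (355,182) in top and (297.5,255.8) in side, and the ring centre at (163,202) in top. The mill's yaw is about -15.5°. I'll move over the seat for a wrist look.

{"method": "move_arm", "body": {
  "motion": "1.5 -3 0.5 0 0 -5; 5 -10 1.5 0 0 -11; 8.5 -17 2.5 0 0 -17; 12 -24 4 0 0 -24; 13.5 -27 5 0 0 -31; 15 -30 6 0 0 -38; 17 -33.5 7 0 0 -45; 19 -37 8 0 0 -52; 20.5 -40 8 0 0 -59; 22 -43 8 0 0 -66"
}}

```text
time: 0.98
tool_pos: [443.3, 180.5, 279.9]
tcp_rot: [-89.9, 0.0, -92.0]
ft_force: [1.5, 0.4, 0.6]
finger_gap: 85.6
```

{"method": "move_arm", "body": {
  "motion": "1 -3 0 0 0 -7; 2.5 -6 0 0 0 -14; 2.5 -6 0 0 0 -14; 2.5 -6 0 0 0 -14"
}}

```text
time: 1.32
tool_pos: [468.0, 120.7, 278.6]
tcp_rot: [-90.0, -0.0, -105.8]
ft_force: [0.0, -0.1, -0.1]
finger_gap: 85.5
```

```bash
python3 - <<'E'
from h import *
w=snap('wrist','w1');print({k:np.round(v,1) for k,v in readout.sense().items()})
print(proj(w,[508,46,72]))
cv2.imwrite('pics/w1b.png',cv2.resize(w['image'],None,fx=1.5,fy=1.5,interpolation=cv2.INTER_CUBIC))
E
```

```text
{'time': np.float64(1.4), 'joint_pos': array([  8.5, -11.9,  96.9,   0. ,  95. ,  24.2]), 'qd': array([ 2.2, -0.3,  0.2,  0.2,  0.1, -0.2]), 'joint_efforts': array([ -1.5, -39.7, -50.9,  -0.2,  -0.1,   0.1]), 'tool_pos': array([467.6, 121.9, 278.7]), 'tcp_rot': array([ -90. ,    0. , -105.7]), 'ft_force': array([-0.7,  0.9,  0.6]), 'wrist_torque': array([-0., -0., -0.]), 'finger_gap': np.float64(85.8)}
[np.float64(296.3), np.float64(204.3)]
```

View pics/w1b.png

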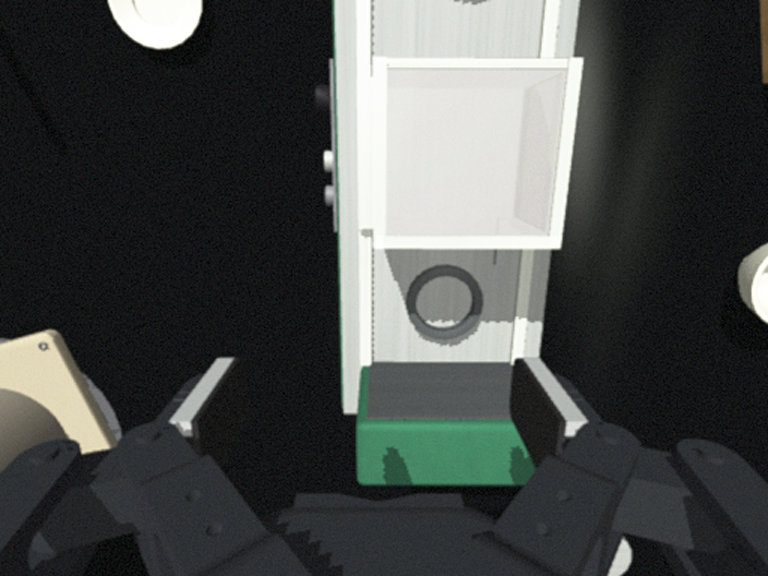

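Wrist view: the ring top's centre is at (445,300)/1.5, and the guard top's corners are at (385,60), (582,58), (372,246), (560,246).

```bash
python3 - <<'E'
from h import *
a=L('t0');b=L('s0');w=L('w1');k=1.5
def C(s,x0,x1,y0,y1):return cv2.resize(s['image'][y0:y1,x0:x1],(400,300),interpolation=cv2.INTER_CUBIC)
print('ring',tri((a,163.2,202),(w,445/k,299/k)),atz(w,445/k,299/k,72),atz(a,163.2,202,72))
print('lid',tri((a,355,182),(b,297.5,255.75)),atz(a,355,182,72),atz(b,297.5,255.75,72))
for p in [(373,60),(582,58),(372,247),(561,247)]:print('g150',atz(w,p[0]/k,p[1]/k,150))
for p in [(360,421),(333,0)]:print('casing60',atz(w,p[0]/k,p[1]/k,60))
# top vs wrist for guard back top corners
print(tri((a,112/1.56,222/1.56),(w,582/k,58/k)),tri((a,87/1.56,315/1.56),(w,373/k,60/k)))
m=np.vstack([np.hstack([C(w,240,360,155,245),C(a,133,193,180,225)]),np.hstack([C(w,230,400,20,148),C(a,50,140,130,198)])])
cv2.imwrite('pics/c2.png',m)
E
```

```text
ring (array([509.5,  48.7,  61.4]), [1.1, 1.1]) [510.   52.6  72. ] [507.6  46.2  72. ]
lid (array([ 553.6, -357.6,   72. ]), [1.4, 1.4]) [ 552.3 -357.1   72. ] [ 555.  -357.7   72. ]
g150 [499.2 238.6 150. ]
g150 [618.5 205.8 150. ]
g150 [467.3 130.2 150. ]
g150 [588.   95.9 150. ]
casing60 [401.3 -51.9  60. ]
casing60 [485.  301.2  60. ]
(array([614.8, 205.7, 160.5]), [1.1, 1.1]) (array([500.3, 239.6, 143.5]), [0.9, 0.9])
```

View pics/c2.png

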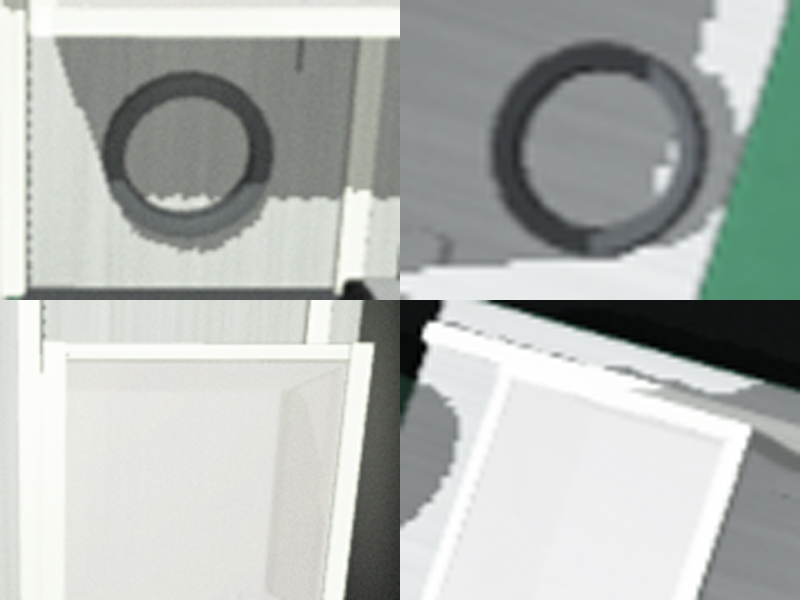

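Crops: the ring's outer extents are u 104–273, top 70 in the wrist crop, and u 491–708, v 40–257 in the top crop. Next I'll fit a ring model to these.

```bash
python3 - <<'E'
from h import *
from scipy.optimize import least_squares
a=L('t0');w=L('w1')
th=np.linspace(0,2*np.pi,180)
def ext(s,x,y,zd,r):
    P=np.array([proj(s,[x+r*np.cos(t),y+r*np.sin(t),zd+h]) for h in(0,12) for t in th]);return P
wo=[(104.5)*.3-.5+240,(273.5)*.3-.5+240,(70.5)*.3-.5+155]
to=[91.5*.15-.5+133,308.5*.15-.5+133,40.5*.15-.5+180,257.5*.15-.5+180]
def f(p,which,zd):
    res=[]
    if 'w' in which:
        P=ext(w,p[0],p[1],zd,34);res+=[P[:,0].min()-wo[0],P[:,0].max()-wo[1],P[:,1].min()-wo[2]]
        # hole top edge: near rim z72 inner
        Q=ext(w,p[0],p[1],zd,25.5);res+=[Q[180:,1].min()-(97.5*.3-.5+155)]
    if 't' in which:
        P=ext(a,p[0],p[1],zd,34);res+=[P[:,0].min()-to[0],P[:,0].max()-to[1],P[:,1].min()-to[2],P[:,1].max()-to[3]]
    return np.array(res)
for wh in('w','t','wt'):
    s=least_squares(f,[508,48],args=(wh,60));print(wh,s.x.round(1),s.fun.round(1))
s=least_squares(lambda p:f(p[:2],'wt',p[2]),[508,48,60]);print('z free',s.x.round(1))
E
```

```text
w [508.  48.] [-1.4  0.4 -0.2  0.4]
t [508.  48.] [ 0.1  0.7  0.2 -0. ]
wt [508.  48.] [-1.4  0.4 -0.2  0.4  0.1  0.7  0.2 -0. ]
z free [508.  48.  60.]
```

{"method": "move_arm", "body": {
  "motion": "1 -4 0 0 0 0; 2 -8 0 0 0 0; 3 -12 0 0 0 0; 4 -16 0 0 0 0; 5 -20 0 0 0 0; 6 -24 0 0 0 0; 7 -28 0 0 0 0; 7.5 -32 0 0 0 0; 8 -36 0 0 0 0; 8.5 -40 0 0 0 0"
}}

```text
time: 2.2
tool_pos: [553.5, -277.7, 278.8]
tcp_rot: [-90.0, 0.0, -105.4]
ft_force: [1.1, -0.1, 0.4]
finger_gap: 85.3
```

{"method": "move_arm", "body": {
  "motion": "0 -3.5 -2 0 0 0; 0 -7 -5 0 0 0; 0 -8 -7 0 0 0; 0 -8 -7 0 0 0; 0 -8 -7 0 0 0",
  "fingers": 7
}}

```text
time: 2.62
tool_pos: [552.2, -355.9, 206.4]
tcp_rot: [-90.3, 0.1, -105.6]
ft_force: [-0.0, 0.1, 0.8]
finger_gap: 70.1
```

```bash
python3 - <<'E'
from h import *
w=snap('wrist','w2');s=readout.sense();print(s['tool_pos'].round(1),s['tcp_rot'].round(1),s['finger_gap'])
print(proj(w,[553.6,-357.6,72]),proj(w,s['tool_pos']))
cv2.imwrite('pics/w2b.png',cv2.resize(w['image'],None,fx=1.5,fy=1.5,interpolation=cv2.INTER_CUBIC))
E
```

```text
[ 553.3 -355.9  208.8] [-9.010e+01  1.000e-01 -1.055e+02] 69.99873276993354
[np.float64(253.7), np.float64(173.6)] [np.float64(252.7), np.float64(226.5)]
```

View pics/w2b.png

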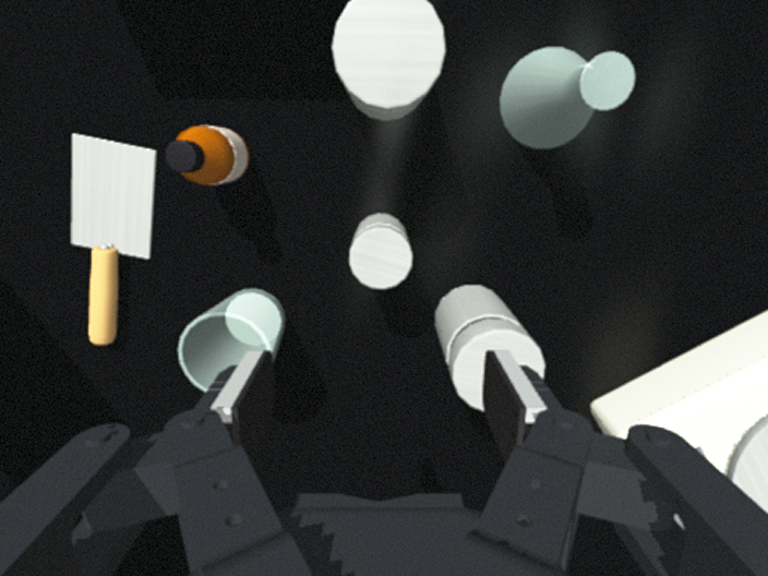

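Wrist view: the small pot's lid is at (381,258)/1.5 = (254,172), against (253.7,173.6) predicted, so the estimate agrees. The larger pots are at (388,50) and (497,375).

{"method": "move_arm", "body": {
  "motion": "0 0 0 0 0 0; 0 0 0 0 0 0; 0 0 0 0 0 0",
  "fingers": 6.4
}}

```text
time: 2.92
tool_pos: [554.0, -357.0, 211.3]
tcp_rot: [-89.8, -0.1, -105.5]
ft_force: [-0.7, -0.5, 0.2]
finger_gap: 63.8
```

```bash
python3 - <<'E'
from h import *
b=L('s0');w=L('w2');a=L('t0');s=readout.sense();print(s['tool_pos'].round(2),s['tcp_rot'].round(2))
print('bigB',tri((a,625/1.56,229/1.56),(b,533/1.56,421/1.56)))
print('pot',tri((a,354.7,181.7),(b,297.2,255.5),(w,253.7,171.7)),atz(w,253.7,171.7,72))
E
```

```text
[ 553.98 -356.97  211.28] [-8.9820e+01 -6.0000e-02 -1.0555e+02]
bigB (array([ 617.2, -443.8,   96.6]), [5.5, 5.5])
pot (array([ 554. , -356.3,   71.5]), [1.1, 0.9, 0.6]) [ 554.2 -355.7   72. ]
```

{"method": "move_arm", "body": {
  "motion": "0 0 -3.5 0 0 0; 0 0.1 -7 0 0 0; 0 0.1 -10.5 0 0 0; 0 0.1 -13.5 0 0 0; 0 0.1 -15.5 0 0 0; 0 0.1 -17 0 0 0; 0 0.1 -18 0 0 0; 0 0.1 -18.5 0 0 0; 0 0.1 -18.5 0 0 0; 0 0.1 -18.5 0 0 0"
}}

```text
time: 3.75
tool_pos: [553.7, -357.3, 25.6]
tcp_rot: [-89.9, -0.0, -105.7]
ft_force: [0.8, -0.2, -0.3]
finger_gap: 63.7
```

{"method": "move_arm", "body": {
  "motion": "0 0 0 0 0 0; 0 0 0 0 0 0; 0 0 0 0 0 0; 0 0 0 0 0 0; 0 0 0 0 0 0; 0 0 0 0 0 0; 0 0 0 0 0 0; 0 0 0 0 0 0",
  "fingers": 3.5,
  "squeeze": 40
}}

```text
time: 4.42
tool_pos: [553.8, -357.6, 26.1]
tcp_rot: [-89.8, -0.1, -105.7]
ft_force: [-2.0, 0.1, 7.0]
finger_gap: 43.0
```

{"method": "move_arm", "body": {
  "motion": "0 0 0.5 0 0 0; 0 0 2 0 0 0; 0 0 5 0 0 0; 0 0 9 0 0 0; 0 0 13 0 0 0; 0 0 17 0 0 0; 0 0 19 0 0 0; 0 0 19 0 0 0; 0 0 19 0 0 0"
}}

```text
time: 5.17
tool_pos: [553.5, -357.2, 216.3]
tcp_rot: [-89.8, -0.1, -105.7]
ft_force: [-0.3, 0.5, -5.2]
finger_gap: 42.6
```

```bash
python3 - <<'E'
from h import *
w=snap('wrist','w3');s=readout.sense();print(s['tool_pos'].round(1),s['tcp_rot'].round(1),s['finger_gap'],s['ft_force'])
p=s['tool_pos']
for dz in(-24,-26,48,46):print(dz,proj(w,p+[0,0,dz]))
cv2.imwrite('pics/w3b.png',cv2.resize(w['image'][150:384,130:390],None,fx=2.5,fy=2.5,interpolation=cv2.INTER_CUBIC))
E
```

```text
[ 552.3 -356.4  213.4] [ -90.     0.  -105.7] 42.672305119812975 [-0.10260761  0.46339115 -5.32425394]
-24 [np.float64(249.0), np.float64(208.5)]
-26 [np.float64(249.0), np.float64(207.4)]
48 [np.float64(248.1), np.float64(265.1)]
46 [np.float64(248.2), np.float64(262.8)]
```

View pics/w3b.png

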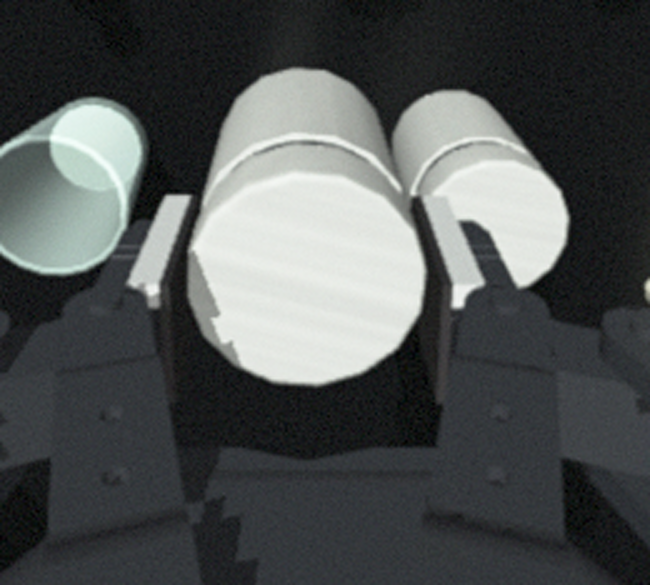

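Wrist crop: the pot is held upright between the pads, with its lid centre at crop (307,278) = (252.6,261.2), about 1 mm to the mill's +y of the TCP.

{"method": "move_arm", "body": {
  "motion": "-0.2 2 0 0 0 0; -0.7 6 0 0 0 0; -1.1 10 0 0 0 0; -1.6 14 0 0 0 0; -2 18 0 0 0 0; -2.5 22 0 0 0 0; -3 26 0 0 0 0; -3.5 30 0 0 0 0; -4 34 0 0 0 0; -4.3 37.5 0 0 0 0"
}}

```text
time: 6.05
tool_pos: [506.9, 20.7, 210.6]
tcp_rot: [-90.3, -0.0, -105.6]
ft_force: [1.1, -0.1, -4.2]
finger_gap: 43.1
```

{"method": "move_arm", "body": {
  "motion": "-0.3 1.9 0 0 0 0; -0.3 2.9 0 0 0 0; -0.3 2.9 0 0 0 0; -0.3 2.9 -1.5 0 0 0; -0.3 2.9 -4 0 0 0; -0.3 2.9 -6 0 0 0; -0.3 2.9 -7.5 0 0 0; -0.3 2.9 -8.5 0 0 0; -0.3 2.9 -9 0 0 0; -0.3 2.9 -9 0 0 0"
}}

```text
time: 6.88
tool_pos: [505.5, 46.5, 122.1]
tcp_rot: [-90.2, -0.1, -105.7]
ft_force: [0.5, -0.6, -4.9]
finger_gap: 42.6
```

```bash
python3 - <<'E'
from h import *
w=snap('wrist','w4');t=snap('top','t4');P=[]
for _ in range(3):
  s=readout.sense();P.append(s['tool_pos'].round(1));eyes.snapshot('top')
print(P,s['tcp_rot'].round(1),s['finger_gap'],s['ft_force'])
cv2.imwrite('pics/w4b.png',np.hstack([cv2.resize(w['image'][100:384,130:390],(400,437),interpolation=cv2.INTER_CUBIC),cv2.resize(t['image'][160:250,120:202],(398,437),interpolation=cv2.INTER_CUBIC)]))
E
```

```text
[array([507.1,  46.8, 124.5]), array([507.5,  47. , 125.1]), array([507.7,  47.1, 125.3])] [ -89.9    0.  -105.7] 42.87516049565969 [ 0.03112643 -0.08826252 -3.90687357]
```

View pics/w4b.png

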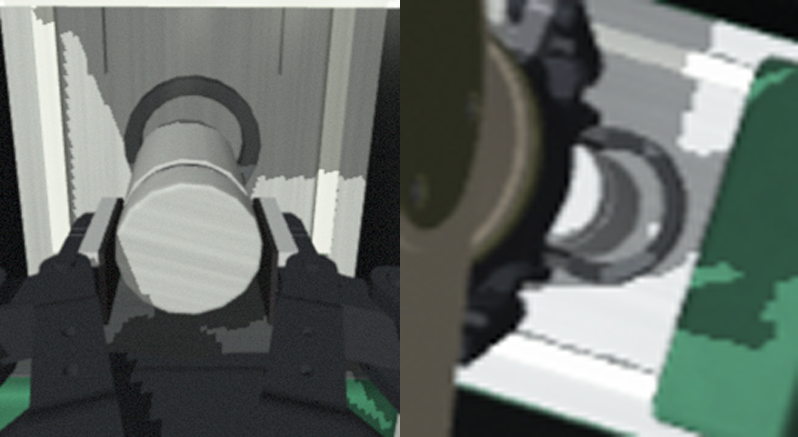

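The pot hangs over the ring. Laterally, ring centre 192.5 and lid centre 190 agree to about 0.5 mm. I'll lower slowly.

{"method": "move_arm", "body": {
  "motion": "0 0 -0.7 0 0 0; 0 0 -1.4 0 0 0; 0 0 -2.1 0 0 0; 0 0 -2.5 0 0 0; 0 0 -2.8 0 0 0; 0 0 -3.1 0 0 0; 0 0 -3.3 0 0 0; 0 0 -3.3 0 0 0"
}}

```text
time: 7.8
tool_pos: [506.4, 47.3, 90.5]
tcp_rot: [-90.0, -0.0, -105.7]
ft_force: [0.1, -0.1, -4.5]
finger_gap: 42.8
```

{"method": "move_arm", "body": {
  "motion": "0 0 -0.1 0 0 0; 0 0 -0.2 0 0 0; 0 0 -0.3 0 0 0; 0 0 -0.4 0 0 0; 0 0 -0.4 0 0 0; 0 0 -0.4 0 0 0"
}}

```text
time: 8.3
tool_pos: [506.7, 47.3, 87.0]
tcp_rot: [-90.0, -0.0, -105.7]
ft_force: [-0.0, 0.9, -4.7]
finger_gap: 42.6
```

{"method": "move_arm", "body": {
  "motion": "0 0 -0.05 0 0 0; 0 0 -0.1 0 0 0; 0 0 -0.15 0 0 0; 0 0 -0.15 0 0 0"
}}

```text
time: 8.63
tool_pos: [506.9, 47.4, 86.2]
tcp_rot: [-90.0, 0.0, -105.7]
ft_force: [-2.8, 0.4, 3.6]
finger_gap: 42.6
```

The pot is resting on the floor. Now I'll release it and rise.

{"method": "move_arm", "body": {
  "motion": "0 0 0 0 0 0; 0 0 0 0 0 0; 0 0 0 0 0 0; 0 0 0 0 0 0; 0 0 0 0 0 0; 0 0 0 0 0 0",
  "fingers": 6.4
}}

```text
time: 9.13
tool_pos: [506.8, 47.3, 85.5]
tcp_rot: [-90.0, 0.0, -105.7]
ft_force: [0.7, -0.8, 0.7]
finger_gap: 63.7
```

{"method": "move_arm", "body": {
  "motion": "0 0 1 0 0 0; 0 0 3 0 0 0; 0 0 6 0 0 0; 0 0 10 0 0 0; 0 0 14 0 0 0; 0 0 17 0 0 0; 0 0 19 0 0 0; 0 0 19 0 0 0"
}}

```text
time: 9.8
tool_pos: [509.2, 47.3, 282.7]
tcp_rot: [-89.4, 0.2, -105.7]
ft_force: [1.1, -1.1, -0.1]
finger_gap: 64.2
```

```bash
python3 - <<'E'
from h import *
w=snap('wrist','w5');s=readout.sense();print(s['tool_pos'].round(1),s['ft_force'].round(1),s['finger_gap'])
c=cv2.resize(w['image'][40:384,90:430],None,fx=1.7,fy=1.7,interpolation=cv2.INTER_CUBIC)
th=np.linspace(0,2*np.pi,60)
print(proj(w,[508,48.5,60]),proj(w,[508,48.5,132]))
for q,r in(((508,48.5,132),22),((508,48.5,72),34)):
  pts=[[(u+.5-90)*1.7,(v+.5-40)*1.7] for u,v in (proj(w,[q[0]+r*np.cos(t),q[1]+r*np.sin(t),q[2]]) for t in th)]
  cv2.polylines(c,[np.int32(np.round(pts))],True,(0,0,255),1)
cv2.imwrite('pics/w5b.png',c)
E
```

```text
[508.4  47.3 279.7] [ 0.2  0.2 -1. ] 63.90695981369822
[np.float64(248.6), np.float64(156.0)] [np.float64(248.5), np.float64(168.1)]
```

View pics/w5b.png

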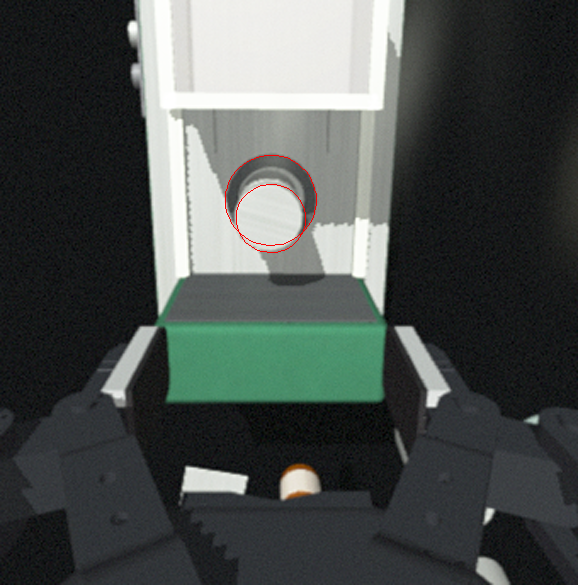

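The overlaid circles match the lid and ring, so the pot stands upright and centred in the seat. I'll close the fingers and go behind the guard's end wall.

{"method": "move_arm", "body": {
  "motion": "0.6 2.1 0 0 0 0; 1.7 6 0 0 0 0; 2.8 10 0 0 0 0; 4 14 0 0 0 0; 5 18 0 0 0 0; 6 21 0 0 0 0; 6 21 0 0 0 0; 6 21 0 0 0 0; 6 21 -2 0 0 0; 6 21 -5 0 0 0",
  "fingers": 0
}}

```text
time: 10.68
tool_pos: [568.5, 257.0, 228.5]
tcp_rot: [-89.7, 0.2, -105.7]
ft_force: [0.8, -0.8, 0.1]
finger_gap: -0.1
```

{"method": "move_arm", "body": {
  "motion": "0 0 -3 0 0 0; 0 0 -6 0 0 0; 0 0 -8 0 0 0; 0 0 -8 0 0 0; 0 0 -8 0 0 0"
}}

```text
time: 11.1
tool_pos: [565.4, 255.7, 144.2]
tcp_rot: [-90.2, -0.1, -105.7]
ft_force: [-0.4, 0.5, 1.2]
finger_gap: -0.2
```

```bash
python3 - <<'E'
from h import *
w=snap('wrist','w6');P=[]
for _ in range(3):
  s=readout.sense();P.append(s['tool_pos'].round(1));eyes.snapshot('top')
print(P,s['tcp_rot'].round(1),s['finger_gap'],s['ft_force'])
cv2.imwrite('pics/w6b.png',cv2.resize(w['image'],None,fx=1.3,fy=1.3))
E
```

```text
[array([566.8, 256.4, 146.4]), array([567.7, 257. , 147.7]), array([568.1, 257.3, 148.3])] [-8.980e+01  1.000e-01 -1.057e+02] -0.049476432563442904 [-0.93968575  0.89464128  1.44237497]
```

View pics/w6b.png

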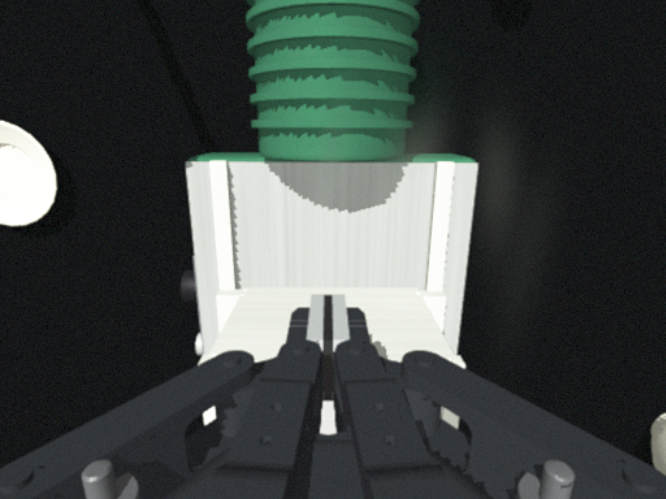

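Wrist view: the closed fingertips at (327,300) lie about 25 mm behind the wall's top edge (v≈362) and are laterally centred on it. I'll descend to z≈95 and approach.

{"method": "move_arm", "body": {
  "motion": "0 0 -2 0 0 0; 0 0 -4 0 0 0; 0 0 -5.3 0 0 0; 0 0 -5.3 0 0 0; 0 0 -5.3 0 0 0; 0 0 -5.3 0 0 0"
}}

```text
time: 11.8
tool_pos: [567.6, 257.6, 94.1]
tcp_rot: [-89.9, 0.1, -105.7]
ft_force: [-0.5, 1.6, 0.4]
finger_gap: -0.1
```

{"method": "move_arm", "body": {
  "motion": "-0.05 -0.19 0 0 0 0; -0.11 -0.39 0 0 0 0; -0.16 -0.58 0 0 0 0; -0.22 -0.77 0 0 0 0; -0.27 -0.96 0 0 0 0; -0.32 -1.16 0 0 0 0; -0.38 -1.35 0 0 0 0; -0.41 -1.44 0 0 0 0; -0.41 -1.44 0 0 0 0; -0.41 -1.44 0 0 0 0"
}}

```text
time: 12.63
tool_pos: [562.6, 242.8, 92.5]
tcp_rot: [-90.0, 0.0, -105.7]
ft_force: [0.1, -0.2, -0.2]
finger_gap: 0.0
```

{"method": "move_arm", "body": {
  "motion": "-0.04 -0.14 0 0 0 0; -0.08 -0.29 0 0 0 0; -0.12 -0.43 0 0 0 0; -0.16 -0.58 0 0 0 0; -0.2 -0.72 0 0 0 0; -0.24 -0.87 0 0 0 0; -0.28 -1.01 0 0 0 0; -0.32 -1.15 0 0 0 0; -0.36 -1.3 0 0 0 0; -0.41 -1.44 0 0 0 0"
}}

```text
time: 13.47
tool_pos: [558.6, 228.5, 92.5]
tcp_rot: [-90.0, 0.0, -105.7]
ft_force: [2.9, 1.9, -0.8]
finger_gap: -0.2
```

{"method": "move_arm", "body": {
  "motion": "-0.04 -0.15 0 0 0 0; -0.1 -0.36 0 0 0 0; -0.16 -0.58 0 0 0 0; -0.23 -0.82 0 0 0 0; -0.3 -1.06 0 0 0 0; -0.36 -1.3 0 0 0 0; -0.43 -1.54 0 0 0 0; -0.5 -1.78 0 0 0 0; -0.57 -2.02 0 0 0 0; -0.63 -2.26 0 0 0 0"
}}

```text
time: 14.3
tool_pos: [552.0, 205.7, 92.5]
tcp_rot: [-90.0, -0.0, -105.7]
ft_force: [0.1, 3.0, -1.3]
finger_gap: -0.1
```

{"method": "move_arm", "body": {
  "motion": "-0.07 -0.24 0 0 0 0; -0.14 -0.48 0 0 0 0; -0.2 -0.72 0 0 0 0; -0.27 -0.96 0 0 0 0; -0.34 -1.2 0 0 0 0; -0.4 -1.44 0 0 0 0; -0.47 -1.68 0 0 0 0; -0.54 -1.93 0 0 0 0; -0.61 -2.17 0 0 0 0; -0.65 -2.31 0 0 0 0"
}}

```text
time: 15.13
tool_pos: [545.7, 182.4, 92.5]
tcp_rot: [-90.0, -0.0, -105.7]
ft_force: [-0.2, 2.9, 0.2]
finger_gap: -0.1
```

{"method": "move_arm", "body": {
  "motion": "-0.05 -0.19 0 0 0 0; -0.11 -0.39 0 0 0 0; -0.16 -0.58 0 0 0 0; -0.22 -0.77 0 0 0 0; -0.27 -0.96 0 0 0 0; -0.32 -1.16 0 0 0 0; -0.38 -1.35 0 0 0 0; -0.43 -1.54 0 0 0 0; -0.49 -1.73 0 0 0 0; -0.54 -1.93 0 0 0 0"
}}

```text
time: 15.97
tool_pos: [540.2, 163.3, 92.5]
tcp_rot: [-90.0, -0.0, -105.7]
ft_force: [-1.4, 2.8, -0.4]
finger_gap: 0.3
```

{"method": "move_arm", "body": {
  "motion": "-0.03 -0.1 0 0 0 0; -0.05 -0.19 0 0 0 0; -0.08 -0.29 0 0 0 0; -0.11 -0.39 0 0 0 0; -0.11 -0.39 0 0 0 0"
}}

```text
time: 16.38
tool_pos: [539.2, 159.3, 92.5]
tcp_rot: [-90.0, -0.0, -105.7]
ft_force: [-0.0, 0.9, 0.0]
finger_gap: 0.2
```

{"method": "move_arm", "body": {
  "motion": "-0.03 -0.1 0 0 0 0; -0.05 -0.19 0 0 0 0; -0.08 -0.29 0 0 0 0; -0.11 -0.39 0 0 0 0"
}}

```text
time: 16.72
tool_pos: [538.2, 155.6, 92.6]
tcp_rot: [-90.0, 0.0, -105.7]
ft_force: [-0.2, 2.0, -0.9]
finger_gap: 0.4
```

```bash
python3 - <<'E'
from h import *
w=snap('wrist','w7');s=snap('side','s7');P=readout.sense();print(P['tool_pos'].round(1),P['ft_force'].round(1))
t=snap('top','t7')
cv2.imwrite('pics/w7b.png',np.hstack([cv2.resize(t['image'][100:270,30:240],(395,320),interpolation=cv2.INTER_CUBIC),cv2.resize(s['image'][80:210,170:290],(395,428),interpolation=cv2.INTER_CUBIC)[:320]]))
E
```

```text
[538.1 155.4  92.6] [-0.   0.8  0.2]
```

View pics/w7b.png

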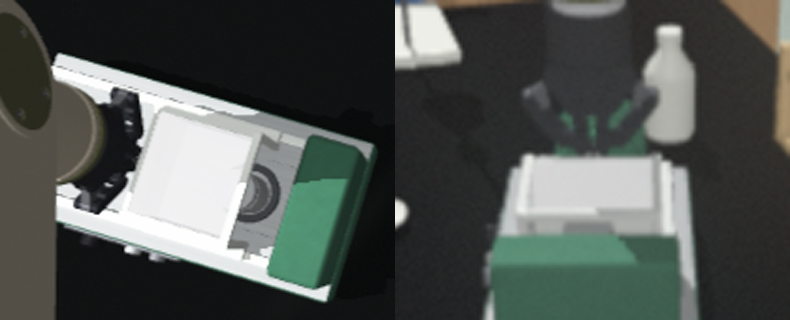

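Guard front edge (crop ≈(250,195)) is still about 45–50 mm short of the mouth, and the pot still stands in its ring. I'll go 15 mm faster, then in small steps.

{"method": "move_arm", "body": {
  "motion": "-0.03 -0.1 0 0 0 0; -0.08 -0.29 0 0 0 0; -0.13 -0.48 0 0 0 0; -0.19 -0.67 0 0 0 0; -0.24 -0.87 0 0 0 0; -0.3 -1.06 0 0 0 0; -0.35 -1.25 0 0 0 0; -0.38 -1.35 0 0 0 0; -0.41 -1.44 0 0 0 0"
}}

```text
time: 17.62
tool_pos: [534.0, 141.1, 92.6]
tcp_rot: [-90.0, 0.0, -105.7]
ft_force: [1.0, 1.8, -1.0]
finger_gap: -0.3
```

{"method": "move_arm", "body": {
  "motion": "-0.03 -0.1 0 0 0 0; -0.05 -0.19 0 0 0 0; -0.08 -0.29 0 0 0 0; -0.11 -0.39 0 0 0 0"
}}

```text
time: 17.95
tool_pos: [532.9, 137.3, 92.6]
tcp_rot: [-90.0, 0.0, -105.7]
ft_force: [1.3, 2.4, -2.0]
finger_gap: -0.2
```

{"method": "move_arm", "body": {
  "motion": "-0.03 -0.1 0 0 0 0; -0.05 -0.19 0 0 0 0; -0.08 -0.29 0 0 0 0; -0.11 -0.39 0 0 0 0"
}}

```text
time: 18.28
tool_pos: [531.8, 133.4, 92.5]
tcp_rot: [-90.0, 0.0, -105.7]
ft_force: [0.7, 2.0, -0.8]
finger_gap: -0.4
```

{"method": "move_arm", "body": {
  "motion": "-0.03 -0.1 0 0 0 0; -0.05 -0.19 0 0 0 0; -0.08 -0.29 0 0 0 0; -0.11 -0.39 0 0 0 0"
}}

```text
time: 18.62
tool_pos: [530.7, 129.5, 92.5]
tcp_rot: [-90.0, 0.0, -105.7]
ft_force: [1.1, 3.5, -0.6]
finger_gap: 0.2
```

{"method": "move_arm", "body": {
  "motion": "-0.03 -0.1 0 0 0 0; -0.05 -0.19 0 0 0 0; -0.08 -0.29 0 0 0 0"
}}

```text
time: 18.87
tool_pos: [530.0, 127.0, 92.6]
tcp_rot: [-90.0, 0.0, -105.7]
ft_force: [0.3, 3.4, -0.8]
finger_gap: 0.3
```

{"method": "move_arm", "body": {
  "motion": "-0.03 -0.1 0 0 0 0; -0.05 -0.19 0 0 0 0; -0.08 -0.29 0 0 0 0"
}}

```text
time: 19.12
tool_pos: [529.0, 123.4, 92.5]
tcp_rot: [-90.0, -0.0, -105.7]
ft_force: [1.5, 5.6, -1.2]
finger_gap: -0.2
```

{"method": "move_arm", "body": {
  "motion": "-0.01 -0.05 0 0 0 0; -0.03 -0.1 0 0 0 0"
}}

```text
time: 19.28
tool_pos: [529.0, 123.2, 92.5]
tcp_rot: [-90.0, 0.1, -105.7]
ft_force: [2.8, 6.4, -1.8]
finger_gap: 0.3
```

{"method": "move_arm", "body": {
  "motion": "-0.01 -0.05 0 0 0 0; -0.03 -0.1 0 0 0 0"
}}

```text
time: 19.45
tool_pos: [528.9, 122.9, 92.5]
tcp_rot: [-90.0, 0.1, -105.6]
ft_force: [4.2, 10.5, -3.3]
finger_gap: -0.1
```

{"method": "move_arm", "body": {
  "motion": "0 0 0 0 0 0; -0.01 -0.03 0 0 0 0; -0.01 -0.03 0 0 0 0"
}}

```text
time: 19.7
tool_pos: [528.9, 122.9, 92.5]
tcp_rot: [-90.0, 0.1, -105.6]
ft_force: [3.6, 9.6, -3.8]
finger_gap: -0.1
```

{"method": "move_arm", "body": {
  "motion": "-0.01 -0.03 0 0 0 0; -0.01 -0.05 0 0 0 0; -0.01 -0.05 0 0 0 0"
}}

```text
time: 19.95
tool_pos: [528.9, 122.7, 92.5]
tcp_rot: [-90.0, 0.2, -105.6]
ft_force: [5.1, 11.8, -3.9]
finger_gap: -0.0
```

{"method": "move_arm", "body": {
  "motion": "-0.01 -0.03 0 0 0 0; -0.01 -0.04 0 0 0 0; -0.01 -0.04 0 0 0 0; -0.01 -0.04 0 0 0 0"
}}

```text
time: 20.28
tool_pos: [528.8, 122.6, 92.6]
tcp_rot: [-90.0, 0.2, -105.6]
ft_force: [4.6, 12.7, -4.2]
finger_gap: 0.1
```

{"method": "move_arm", "body": {
  "motion": "-0.01 -0.03 0 0 0 0; -0.01 -0.04 0 0 0 0; -0.01 -0.04 0 0 0 0; -0.01 -0.04 0 0 0 0"
}}

```text
time: 20.62
tool_pos: [528.8, 122.6, 92.5]
tcp_rot: [-90.0, 0.2, -105.6]
ft_force: [5.6, 14.7, -5.4]
finger_gap: -0.3
```

Steep rise (about 10 N/mm) to 15.7 N with no yield is the stop, not the 13 N catch. The click probably fell within the 127→123.4 step. I'll back off and compare images to see if the guard springs back.

```bash
python3 - <<'E'
from h import *
snap('side','s8');snap('top','t8')
E
```

{"method": "move_arm", "body": {
  "motion": "0.03 0.1 0 0 0 0; 0.08 0.29 0 0 0 0; 0.16 0.58 0 0 0 0; 0.27 0.96 0 0 0 0; 0.41 1.44 0 0 0 0; 0.54 1.93 0 0 0 0; 0.54 1.93 0 0 0 0; 0.54 1.93 0 0 0 0"
}}

```text
time: 21.38
tool_pos: [533.5, 139.7, 92.5]
tcp_rot: [-90.0, -0.0, -105.6]
ft_force: [-0.1, 0.5, 0.1]
finger_gap: -0.0
```

```bash
python3 - <<'E'
from h import *
t=snap('top','t9');s=snap('side','s9');P=readout.sense();print(P['tool_pos'].round(1),P['ft_force'].round(1))
t8=L('t8');s8=L('s8')
C=lambda i,x0,x1,y0,y1:cv2.resize(i['image'][y0:y1,x0:x1],(390,290),interpolation=cv2.INTER_CUBIC)
cv2.imwrite('pics/c9.png',np.vstack([np.hstack([C(t8,90,230,150,254),C(t,90,230,150,254)]),np.hstack([C(s8,190,270,110,170),C(s,190,270,110,170)])]))
E
```

```text
[533.4 139.4  92.4] [ 0.7 -0.3 -0.5]
```

View pics/c9.png

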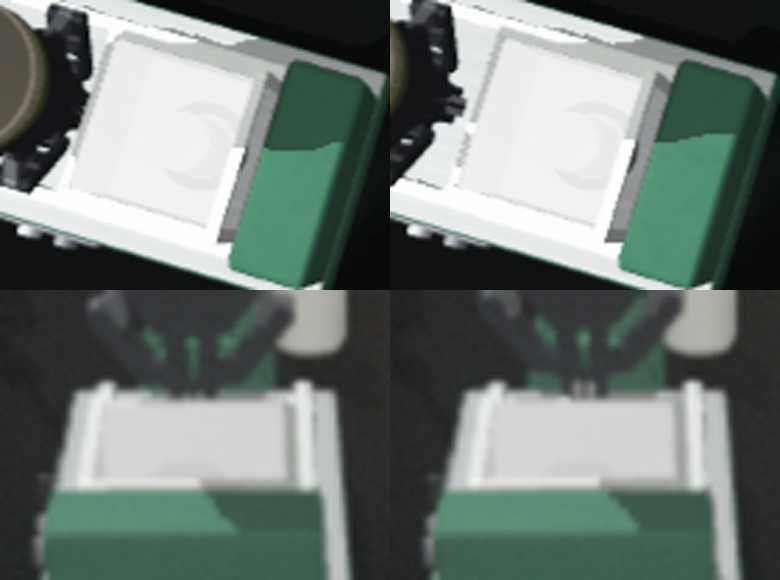

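No visible springback: the guard's corner is at (280,72) in both crops, and the pot is visible standing under the clear top. Numeric check next, then a gentle re-push to see where it meets.

```bash
python3 - <<'E'
from h import *
for n,(x0,x1,y0,y1) in (('t',(150,192,170,236)),('s',(212,255,130,151))):
    g=[cv2.cvtColor(L(n+k)['image'],cv2.COLOR_BGR2GRAY)[y0:y1,x0:x1].astype(np.float32) for k in '89']
    print(n,cv2.phaseCorrelate(g[0],g[1],cv2.createHanningWindow((x1-x0,y1-y0),cv2.CV_32F)))
    t=g[0][4:-4,4:-4];m=cv2.matchTemplate(g[1],t,cv2.TM_CCOEFF_NORMED);print(cv2.minMaxLoc(m)[1::2],np.abs(g[0]-g[1]).mean())
E
```

```text
t ((0.6059714696870664, -2.324668523160163), 0.5831859600396804)
(0.9850026965141296, (4, 3)) 2.6760461
s ((0.5931194873341212, -0.09313818740847246), 0.7997780587938097)
(0.9961585998535156, (4, 4)) 2.7165005
```

{"method": "move_arm", "body": {
  "motion": "-0.11 -0.39 0 0 0 0; -0.22 -0.77 0 0 0 0; -0.27 -0.96 0 0 0 0; -0.32 -1.16 0 0 0 0; -0.35 -1.23 0 0 0 0; -0.35 -1.23 0 0 0 0"
}}

```text
time: 21.98
tool_pos: [530.0, 126.8, 92.6]
tcp_rot: [-90.0, 0.0, -105.7]
ft_force: [0.6, -1.4, -0.6]
finger_gap: -0.3
```

{"method": "move_arm", "body": {
  "motion": "-0.01 -0.05 0 0 0 0; -0.03 -0.1 0 0 0 0; -0.04 -0.14 0 0 0 0; -0.05 -0.19 0 0 0 0; -0.05 -0.19 0 0 0 0"
}}

```text
time: 22.4
tool_pos: [529.5, 125.3, 92.5]
tcp_rot: [-90.0, -0.0, -105.7]
ft_force: [0.0, -0.4, -0.8]
finger_gap: -0.3
```

{"method": "move_arm", "body": {
  "motion": "-0.01 -0.05 0 0 0 0; -0.03 -0.1 0 0 0 0; -0.03 -0.1 0 0 0 0"
}}

```text
time: 22.65
tool_pos: [529.2, 124.2, 92.5]
tcp_rot: [-90.0, -0.0, -105.7]
ft_force: [0.0, -0.1, -0.2]
finger_gap: -0.5
```

There is no contact down to 124.2, so the guard rests at home and did not spring back. I'll retreat clear and hand in.

{"method": "move_arm", "body": {
  "motion": "0.11 0.39 0 0 0 0; 0.32 1.16 0 0 0 0; 0.65 2.31 0 0 0 0; 0.95 3.4 0 0 0 0; 0.95 3.4 2 0 0 0; 0.95 3.4 5 0 0 0; 0.95 3.4 9 0 0 0; 0.95 3.4 12 0 0 0; 0.95 3.4 12 0 0 0; 0.95 3.4 12 0 0 0"
}}

```text
time: 23.48
tool_pos: [540.7, 159.8, 215.6]
tcp_rot: [-89.7, 0.2, -105.6]
ft_force: [0.1, -0.5, 0.6]
finger_gap: -0.3
```

```bash
python3 - <<'E'
from h import *
t=snap('top','t10')
g=[cv2.cvtColor(L(k)['image'],cv2.COLOR_BGR2GRAY)[160:240,140:192].astype(np.float32) for k in('t9','t10')]
print(np.abs(g[0]-g[1]).mean())
g=[cv2.cvtColor(L(k)['image'],cv2.COLOR_BGR2GRAY)[90:320,270:440].astype(np.float32) for k in('t0','t10')]
print(np.abs(g[0]-g[1]).mean(),(np.abs(g[0]-g[1])>60).sum())
s=readout.sense();print(s['time'],s['tool_pos'].round(1),s['ft_force'].round(1))
print(r.hand_in())
E
```

```text
3.2387018
8.393351 2035
23.5333 [539.3 159.4 213. ] [-1.1 -0.3 -0.5]
the job is handed in; nothing more can be done
None
```

I gripped the smallest pot, stood it in the mill's ring seat and released it. Then I pushed the guard shut with closed fingers, and handed in at 23.5 s; no verdict was reported.

**Pot:** A wrist picture after release matched the predicted lid and ring circles. A later view through the clear guard also showed it standing.

**Guard:** I felt no clear force drop at the click, so the click is inferred.
- **Push:** The force rose about 10 N per mm to about 15.7 N along the slide (about 16.6 N in all). That is above the catch's 13 N limit, so I took it as the stop.
- **Springback:** After I backed off, the pictures showed no visible springback. A slow re-approach met nothing down to within about 1 mm of where the guard had stopped.
- **Numeric check:** This partly disagreed. Template matching gave at most 1 pixel (about 2 mm) of shift. Phase correlation gave 2.3 pixels in the top view, which I put down to the arm's moving shadow.

**Other things on the bench:** I never touched them knowingly. My final before-and-after comparison of that area gave no clear result: it included the removed pot (and perhaps changed shadows), and I did not look at that last picture. I have no separate measurement that nothing moved.

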